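Dispense a coffee ball into a mug with a trigger dispenser

TASK

Stand the mug with the handle in the middle of the round plate under the dispenser's chute and let go of it. Then squeeze the dispenser's trigger fully home towards its grip so that the coffee ball rolls into the mug, and let the trigger spring back. Finally set the mug, with the ball in it, upright in the middle of the cork coaster, keeping it level on the way, setting it down gently and leaving the other things where they are.

Things in the scene. Friction and masses are not known exactly. Their poses are not given: they have to be found in the camera images.
- dispenser: fixed coffee-ball dispenser: upright steel box, x -45 to 45, y -5 to 75 mm, 212 mm tall, on a black foot (130 mm square); origin on the worktop, yaw within 0.25 rad. On its -y side an aluminium chute with a wire guard over it (52 mm wide) slopes down along -y to a lip over a round plate; on its -x side stick out a level grip and its trigger
- plate_spot (a point): centre of the top of the dispenser's round dark plate (104 mm across), at (0, -125, 6) mm in the dispenser's frame. The mug belongs here. The chute reaches about 12 mm over the mug's rim from the +y side, 20 mm above it: slide the mug in and out low along y from the -y side, handle towards the dispenser's -y to keep the gripper clear of the chute
- chute_lip (a point): end of the chute's floor, at (0, -95, 120) mm in the dispenser's frame; floor 4 mm thick, rising 0.33 rad towards +y; side walls start here, the wire guard 18 mm farther up, its top 42 mm off the floor
- grip_mid (a point): middle of the fixed grip, at (-130, 0, 125) mm in the dispenser's frame: a black bar 16 mm wide (y), 28 mm tall, along x from -45 to -163 mm, with an end knob to -171 mm (22 mm wide, 36 mm tall). Free from above and below
- trigger_pad (a point): point on the trigger, a steel lever 105 mm long, 8 mm thick, 22 mm tall, beside the grip on its +y side at the same height; 80 mm from its upright hinge, which is at (-50, 15, 125) mm in the dispenser's frame. x axis along the lever towards the hinge. Here grip and lever together are 48 mm wide at rest, 27 mm squeezed (lever parallel to the grip, 3 mm from it)
- trigger (a joint): trigger angle in rad: 0 at rest (sprung out from the grip), 0.26 fully squeezed against its stop. The spring takes about 4 N at trigger_pad to start and 8 N fully home, and returns the trigger by itself. The trigger lowers a gate in the chute, which frees the ball from about 0.20 on
- coffee_ball: dark brown pressed coffee ball, 34 mm across, 20 g, origin at its centre; it waits in the chute behind the gate and rolls out over the lip when the gate is down, taking about half a second to reach the mug
- mug: white mug with a handle, 84 mm across, 90 mm tall, wall 5 mm, floor 6 mm thick, about 250 g; origin at the centre of its underside, z up, its handle on its +y side
- mug_handle (a point): middle of the upright bar of the mug's handle, 68 mm from the mug's axis along the mug's +y, 48 mm above its underside: 12 mm wide (along the mug's x), 10 mm deep, 54 mm tall; can be pinched across its width from above
- coaster: square cork coaster 110 x 110 mm, 6 mm thick, fixed; origin at the centre of its underside
- jar: closed glass storage jar with a steel lid, 72 mm across, 100 mm tall; origin at the centre of its underside; a bystander
- bowl: white bowl, 130 mm across, 50 mm tall; origin at the centre of its underside; a bystander
- tumbler: glass tumbler without a handle, 68 mm across, 95 mm tall; origin at the centre of its underside; a bystander
- spatula: black kitchen spatula lying flat; a bystander
- soap: green washing-up bottle with a black cap, 58 mm across, 190 mm tall; origin at the centre of its underside; a bystander
Mind the look-alikes: they are no part of the job. What is shaped like the mug but green is not meant. Of the things shaped like the coaster, the cork one is meant.

How it is judged:
By the outcome, as a careful person would: the job done as asked, in the order asked, and still so for the second after the job is handed in, with the robot touching nothing.
It also fails if it takes over 72 s, if anything falls off the work surface, if the arm or the gripper's body presses on something with over 40 N, if the wrist force passes 120 N, or if a joint passes its speed limit or range.

ROBOT

A 7-joint arm with a two-finger parallel gripper is mounted at the origin on the work surface. World frame = base frame: x ahead of the robot, y to its left, z up, the work surface at z = 0. Lengths are in mm, angles in rad, forces in N, time in s.
With the tool pointing down it reaches from about 400 to 875 mm from the base axis. Payload 4.4 kg.
Tool frame: the origin (TCP) lies midway between the tips of the shut fingers; the grasp point (between the pads) lies ctrl.grip_depth behind it (ctrl.grip_depth is the distance from the TCP to the grasp point, in mm); z points along the fingers, y is the line along which they close (so a half turn about z gives the same grasp; the last joint's range is limited). The gripper opens to 85 mm and grips with 20 to 120 N. Pads are 22 mm wide; open, the fingers measure 114 mm over their backs; the gripper's body (76 mm by 85 mm) begins 54 mm behind the grasp point. The pads swing forward as they close: fully open they stand 13 mm farther back than shut.
Start: joints at [1.137, 0.628, 0.038, 1.517, -0.027, 0.996, -0.02], TCP at [233.744, -606.532, 231.313] pointing down, gripper open.
Joint ranges: [-3.06, 3.06], [-0.37, 2.12], [-1.25, 1.32], [0.18, 2.47], [-1.1, 4.24], [0.23, 1.98], [-2.94, 2.94]. Speed limits (rad/s): [2.57, 2.57, 3.14, 3.14, 3.14, 3.14, 3.14].

INTERFACE

Orientations are given as [roll, pitch, yaw] about the fixed x, y, z axes, in that order (R = Rz(yaw) Ry(pitch) Rx(roll)).
In Python, from cell import ctrl gives the robot as it stands.
- The arm moves only by the tool carry_out, never from a script. Its argument "deltas" is one flat list of numbers, 7 for each row, row after row: the turn, a rotation vector about the tool's x, y, z in degrees, then the shift along the tool's x, y, z in m, then the closure, from -1 (fully open) to 1 (shut). In form: [wx, wy, wz, dx, dy, dz, claw, wx, wy, wz, dx, dy, dz, claw, ...]. A call has 1 to 12 rows; each row shifts and turns the commanded pose from where the row before left it, along the tool's axes as they then stand; what a row does not reach is not made up. A row lasts 1/8 s, in which the tool goes at most 62.5 mm and 10.7 degrees, less where a joint would pass 70% of its speed; a pose out of reach is approached as far as the arm can. A call with a gripper value outside its range is refused whole. The fingers move at their own pace and stop on an object; the grip force is fixed at half the most. Time passes only in rows, so rows that do not move let the fingers close. It gives the time, the measured TCP pose, the force, the opening and the grip force at its end, in the units of the state.
- ctrl.read_state(): the state, without advancing time (a new reading comes with each control period).
- ctrl.get_image(name): name is "side" or "top" or "wrist"; returns the picture (384x512x3 uint8, red, green, blue); there is no depth.
- ctrl.calibration(name): a dict with "mtx" (3x3 intrinsics, pixels), "distortion" ([k1, k2, p1, p2, k3] as OpenCV has them; the pictures are not rectified), "R" (3x3) and "t" (3): a world point X has camera coordinates R X + t. Camera axes: x right, y down, z forward; pixel columns grow to the right and rows downward; lengths in mm; the calibration is good to about 2 mm. A picture is of the moment at which its call begins: read the wrist's pose just before it. calibration takes no time and is no camera call; for the wrist camera it gives the pose at the moment of the call.
- ctrl.finish_job(): hands the job in; it is judged then, once.
The state is a dict: "clock": time; "qpos": joint angles; "qd": joint speeds; "tau": joint torques, N m; "eef_pos": TCP position; "tool_rot": TCP orientation; "force": force on the tool from outside, world axes, zero at the start; "torque": the same for the moment, N m; "width": finger opening in mm; "gripper_force": force on a finger pad.
Only numpy, scipy, OpenCV 4.12 (cv2) and the standard library are available. Lean on these libraries where they do the work, as an engineer would, in place of code of your own. Each camera call takes 0.05 s, during which the arm holds its last target. There are 200 camera calls.

## Working session

There is one attempt and no reset: what is moved stays moved. The work goes in short steps, Python scripts to look and compute and a tool call to move; the robot and the scene stay as the last step left them, time stands still between calls to the robot, and variables do not carry over. Pictures are saved under pics/ and viewed, at most 13 in all, crops included, and the job is handed in when it is done.

Besides the shell and the picture viewer there is one more tool, called after "Emit:" as a command line: name --argument value ..., lists and objects as JSON in quotes. carry_out: Moves the arm, as the interface text tells. Its arguments: {"type":"object","properties":{"deltas":{"type":"array"}},"required":["deltas"]}

```bash
mkdir -p pics; ls; python3 - <<'E'
from cell import ctrl
import cv2,numpy as np
print(ctrl.read_state(), ctrl.grip_depth)
for n in("top","side"):
    im=ctrl.get_image(n); cv2.imwrite(f"pics/{n}0.png",im[...,::-1]); c=ctrl.calibration(n); print(n,c)
E
```

```text
pics
{'clock': 0.0, 'qpos': array([ 1.13717211,  0.62935049,  0.03846535,  1.51838691, -0.02701469,
        0.99630503, -0.01996132]), 'qd': array([ 1.07710040e-03,  1.97747717e-03, -1.92775014e-03, -5.65187388e-04,
        2.53371259e-05, -6.97284318e-05, -2.97983961e-04]), 'tau': array([-9.12965952e-04, -5.63407195e+01,  1.22581366e+00, -1.93451107e+01,
        1.11070729e-02,  1.03710510e-02,  5.90374512e-06]), 'eef_pos': array([ 233.51898834, -605.92015848,  230.38065197]), 'tool_rot': array([-3.13966173e+00,  2.75825045e-05,  3.67835577e-01]), 'force': array([0.46633419, 0.02697207, 0.18721526]), 'torque': array([-0.02172684, -0.00511878, -0.06538547]), 'gripper_force': 0.0, 'width': 85.35033124381962} 18.700000000000003
top {'mtx': array([[411.83162152,   0.        , 250.26033218],
       [  0.        , 411.83162152, 190.50735853],
       [  0.        ,   0.        ,   1.        ]]), 'distortion': array([-0.03486243,  0.        ,  0.        ,  0.        ,  0.        ]), 'R': array([[ 4.48300828e-04, -9.99914282e-01, -1.30853860e-02],
       [-9.93105027e-01,  1.08879110e-03, -1.17222952e-01],
       [ 1.17227151e-01,  1.30477138e-02, -9.93019412e-01]]), 't': array([  56.06064794,  544.26418142, 1173.96262164])}
side {'mtx': array([[487.33108348,   0.        , 250.42125703],
       [  0.        , 487.33108348, 192.20255795],
       [  0.        ,   0.        ,   1.        ]]), 'distortion': array([-0.2154372,  0.       ,  0.       ,  0.       ,  0.       ]), 'R': array([[ 9.98389295e-01, -5.67297563e-02, -7.42001905e-04],
       [-4.19693328e-02, -7.29693373e-01, -6.82485279e-01],
       [ 3.81757897e-02,  6.81417138e-01, -7.30898963e-01]]), 't': array([-541.20379558,  134.68967679, 1735.31091348])}
```

View pics/top0.png

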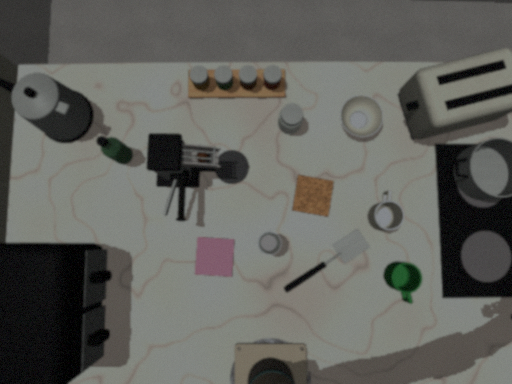

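View pics/side0.png

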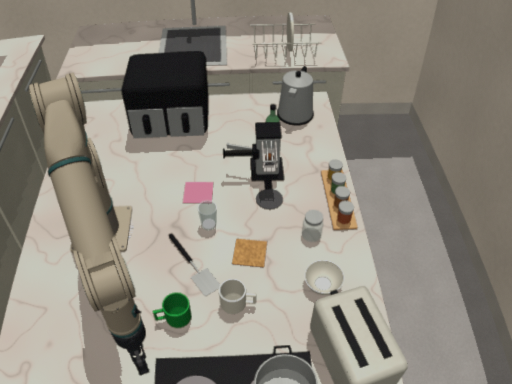

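The top view shows the dispenser at about (170,155) with its chute towards image right (world -y) and the plate at (232,167). The cork coaster is at (313,196). The mug is at (387,215) with its handle pointing up (world +x). Decoys are the pink square at (215,257) and the green mug at (402,278). The side view agrees: the mug is at (232,295), handle to the right.

```bash
cat > h.py <<'E'
import cv2,numpy as np
from cell import ctrl
def cast(name,uv,z,c=None):
    c=c or ctrl.calibration(name)
    p=cv2.undistortPoints(np.array(uv,float).reshape(-1,1,2),c["mtx"],c["distortion"]).reshape(-1,2)
    d=np.c_[p,np.ones(len(p))]@c["R"]; o=-c["R"].T@c["t"]
    return o+d*((np.asarray(z)-o[2])/d[:,2])[:,None]
def project(name,X,c=None):
    c=c or ctrl.calibration(name)
    return cv2.projectPoints(np.array(X,float).reshape(-1,1,3),cv2.Rodrigues(c["R"])[0],c["t"],c["mtx"],c["distortion"])[0].reshape(-1,2)
def tri(a,b):
    A=[];B=[]
    for n,uv in((("top"),a),("side",b)):
        P=cast(n,[uv],[0.])[0];c=ctrl.calibration(n);o=-c["R"].T@c["t"];d=(P-o)/np.linalg.norm(P-o)
        M=np.eye(3)-np.outer(d,d);A.append(M);B.append(M@o)
    return np.linalg.solve(sum(A),sum(B))
E
python3 - <<'E'
from h import *
t=cv2.imread("pics/top0.png");s=cv2.imread("pics/side0.png")
hsv=cv2.cvtColor(t,cv2.COLOR_BGR2HSV)
m=cv2.inRange(hsv,(5,110,60),(22,255,255)); m[:170]=0
n,l,st,ce=cv2.connectedComponentsWithStats(m);i=1+np.argmax(st[1:,4])
r=cv2.minAreaRect(np.argwhere(l==i)[:,::-1].astype(np.float32)); print("coaster",r,cast("top",[r[0]],[6.])); print(cast("top",cv2.boxPoints(r),[6.]*4).round())
f=lambda im,x,y,w,h,k:cv2.resize(im[y:y+h,x:x+w],None,fx=k,fy=k,interpolation=cv2.INTER_CUBIC)
a=f(t,140,120,120,110,3.3333);b=f(t,350,180,66,60,6);c=f(s,215,115,80,100,4);
cv2.imwrite("pics/c1.png",np.hstack([a[:360],b]))
d=f(s,205,265,66,60,6);e=f(s,215,120,66,95,6)
cv2.imwrite("pics/c2.png",np.hstack([e,np.vstack([d,np.zeros((210,396,3),np.uint8)])]))
E
```

```text
coaster ((312.5725402832031, 195.17161560058594), (34.52092361450195, 34.52092361450195), 9.090276718139648) [[ 533.16734516 -129.8649939     6.        ]]
[[ 490.  -70.    6.]
 [ 593.  -88.    6.]
 [ 576. -190.    6.]
 [ 474. -171.    6.]]
```

View pics/c1.png

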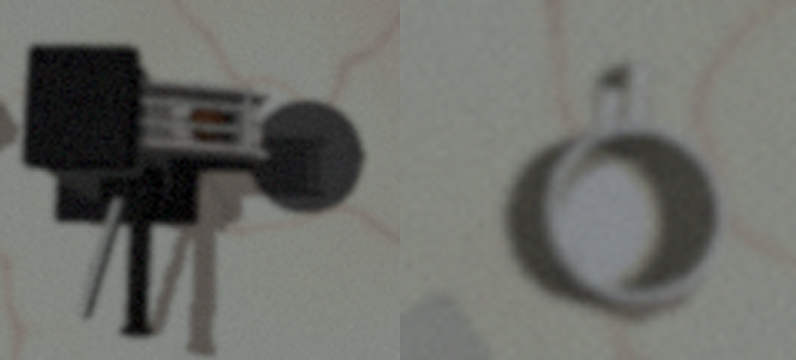

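View pics/c2.png

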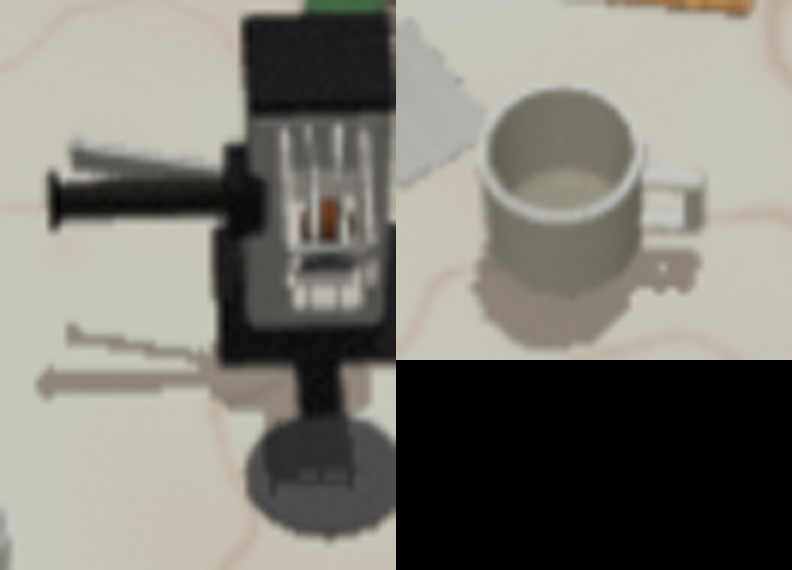

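The crops show the plate centred near crop (307,156), the knob end at (136,332), the dispenser box top at (24–138, 47–168), and the mug rim centred at (630,216) with the handle tip at about (622,75). In the side crop the knob end is at (52,200), the plate at about (322,476), the mug rim at (559,153) and the handle bar at (696,203).

```bash
python3 - <<'E'
from h import *
A=lambda x,y:((x+.5)/3.3333-.5+140,(y+.5)/3.3333-.5+120)
B=lambda x,y:((x-400+.5)/6-.5+350,(y+.5)/6-.5+180)
E_=lambda x,y:((x+.5)/6-.5+215,(y+.5)/6-.5+120)
D=lambda x,y:((x-396+.5)/6-.5+205,(y+.5)/6-.5+265)
pr=lambda *a:print(a[0],np.round(a[1],1).tolist())
pl=cast("top",[A(307,156)],[6.])[0];pls=cast("side",[E_(322,476)],[6.])[0];pr("plate top",pl);pr("plate side",pls)
kn=cast("top",[A(136,332)],[125.])[0];kns=cast("side",[E_(52,200)],[125.])[0];pr("knob",kn);pr("knobs",kns);pr("tri",tri(A(136,332),E_(52,200)))
box=cast("top",[A(30,47),A(138,47),A(138,168),A(24,165)],[212.]*4);pr("box",box)
L=np.array([[0,-125],[-171,0],[45,75],[45,-5],[-45,-5],[-45,75]],float)
W=np.vstack([(pl+pls)/2,(kn+kns)/2,box])[:,:2]
def fit(L,W):
    lc,wc=L.mean(0),W.mean(0);H=(L-lc).T@(W-wc);th=np.arctan2(H[0,1]-H[1,0],H[0,0]+H[1,1])
    R=np.array([[np.cos(th),-np.sin(th)],[np.sin(th),np.cos(th)]]);o=wc-R@lc
    print("fit",o.round(1),th.round(3),(W-L@R.T-o).round(1).tolist());return o,th
fit(L,W);fit(L[:2],W[:2])
g=cast("top",[A(140,225),A(136,325)],[139.]*2);print("gripaxis yaw",np.arctan2(*(g[0]-g[1])[[1,0]]))
g=cast("side",[E_(220,197),E_(62,200)],[125.]*2);print("gripaxis yaw side",np.arctan2(*(g[0]-g[1])[[1,0]]))
r1=cast("top",[B(630.5,216)],[90.])[0];r2=cast("side",[D(559,153)],[90.])[0];pr("rim",r1);pr("rim side",r2)
pr("handle top",cast("top",[B(622,75)],[75.])[0]);pr("handle side",cast("side",[D(697,205)],[48.])[0])
E
```

```text
plate top [620.5, 112.1, 6.0]
plate side [615.3, 109.0, 6.0]
knob [455.7, 242.4, 125.0]
knobs [453.8, 243.9, 125.0]
tri [454.7, 242.0, 126.8]
box [[668.9, 312.4, 212.0], [668.5, 229.5, 212.0], [575.0, 227.5, 212.0], [577.5, 314.1, 212.0]]
fit [622.2 236.2] -0.029 [[-0.6, -0.7], [3.5, 2.0], [-0.4, 2.5], [1.5, -0.4], [-2.0, -5.0], [-1.8, 1.6]]
fit [624.9 234.9] -0.051 [[-0.6, 0.5], [0.6, -0.5]]
gripaxis yaw -0.020138973283147583
gripaxis yaw side -0.03070634042214184
rim [467.2, -326.1, 90.0]
rim side [466.7, -332.3, 90.0]
handle top [534.4, -329.5, 75.0]
handle side [536.1, -341.7, 48.0]
```

Emit:
carry_out --deltas '[0,0,0,0.0316,-0.0121,0,-1,0,0,0,0.0316,-0.0121,0,-1,0,0,0,0.0316,-0.0121,0,-1,0,0,0,0.0316,-0.0121,0,-1,0,0,0,0.0316,-0.0121,0,-1,0,0,0,0.0316,-0.0121,0,-1,0,0,0,0.0316,-0.0121,0,-1,0,0,0,0.0316,-0.0121,0,-1,0,0,0,0.0316,-0.0121,0,-1,0,0,0,0.0316,-0.0121,0,-1,0,0,0,0.0316,-0.0121,0,-1,0,0,0,0.0316,-0.0121,0,-1]'

```text
clock: 1.6
eef_pos: [535.9, -333.7, 230.9]
tool_rot: [-3.141, 0.001, 0.368]
force: [-0.1, -0.3, -0.1]
width: 85.3
gripper_force: 0.0
```

Emit:
carry_out --deltas '[0,0,-10,0,0,0,-1,0,0,-10,0,0,0,-1,0,0,-10,0,0,0,-1,0,0,-10,0,0,0,-1,0,0,-10,0,0,0,-1,0,0,-10,0,0,0,-1,0,0,-10,0,0,0,-1,0,0,-10,0,0,0,-1,0,0,-10,0,0,0,-1,0,0,-10,0,0,0,-1,0,0,-10,0,0,0,-1,0,0,-10,0,0,0,-1]'

```text
clock: 3.1
eef_pos: [535.0, -334.7, 230.8]
tool_rot: [-3.141, -0.001, 2.468]
force: [-0.1, 0.7, 0.3]
width: 85.2
gripper_force: 0.0
```

Emit:
carry_out --deltas '[0,0,-10,0,0,0,-1,0,0,-10,0,0,0,-1,0,0,-10,0,0,0,-1,0,0,-5,0,0,0,-1,0,0,0,0,0,0,-1,0,0,0,0,0,0,-1]'

```text
clock: 3.85
eef_pos: [535.2, -334.8, 231.1]
tool_rot: [3.141, -0.0, 3.071]
force: [-0.4, -0.6, 0.5]
width: 84.8
gripper_force: 0.0
```

```bash
python3 - <<'E'
from h import *
s=ctrl.read_state();print({k:np.round(s[k],3) for k in("clock","qpos","eef_pos","tool_rot","force")})
c=ctrl.calibration("wrist");im=ctrl.get_image("wrist");np.save("w1.npy",im);np.savez("w1c.npz",**c)
print("campos",-c["R"].T@c["t"],c["R"],c["mtx"][0,0]);cv2.imwrite("pics/w1.png",im[...,::-1])
E
```

```text
{'clock': np.float64(3.85), 'qpos': array([ 0.915,  0.683, -0.694,  1.56 ,  0.477,  1.074,  1.601]), 'eef_pos': array([ 535.177, -334.763,  231.075]), 'tool_rot': array([ 3.141, -0.   ,  3.071]), 'force': array([-0.42 , -0.583,  0.465])}
campos [ 454.92132443 -329.35360893  372.87475766] [[ 6.90419022e-02  9.97613757e-01  9.20812536e-05]
 [ 9.47833911e-01 -6.56255783e-02  3.11936147e-01]
 [ 3.11197834e-01 -2.14493872e-02 -9.50103064e-01]] 307.1152388123025
```

View pics/w1.png

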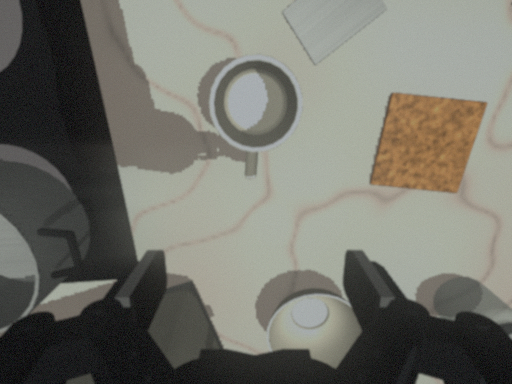

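The wrist view shows the mug rim circle centred at (255,103) with radius about 45. The handle points down-image (+x), its top running from (252,150) to (251,176). The cork coaster's corners are (392,93), (487,101), (459,193) and (370,184). The bowl's rim is at about (315,330).

```bash
python3 - <<'E'
from h import *
c=dict(np.load("w1c.npz"));im=np.load("w1.npy")
co=cast("",[(392,93),(487,101),(459,193),(370,184)],[6.]*4,c);print("coaster",co.mean(0).round(1),co.round(0).tolist())
g=cv2.cvtColor(im,cv2.COLOR_RGB2GRAY)
cs=cv2.HoughCircles(cv2.GaussianBlur(g[30:180,180:330],(3,3),0),cv2.HOUGH_GRADIENT,1,60,param1=80,param2=15,minRadius=36,maxRadius=52)[0][0]
print(cs);ctr=cs[:2]+[180,30]
for u in(ctr,(255,103)):print("rim",cast("",[u],[90.],c).round(1))
h=cast("",[(251,176),(251,165),(253,152)],[75.]*3,c);print(h.round(1))
for r in (156,160,164,168,172): print(r,g[r,238:264].tolist())
E
```

```text
coaster [ 530.8 -130.3    6. ] [[469.0, -175.0, 6.0], [486.0, -69.0, 6.0], [594.0, -84.0, 6.0], [575.0, -194.0, 6.0]]
[75.5 74.5 42.1]
rim [[ 466.5 -329.2   90. ]]
rim [[ 465.2 -329.6   90. ]]
[[ 535.5 -338.4   75. ]
 [ 524.3 -337.6   75. ]
 [ 511.4 -334.7   75. ]]
156 [118, 117, 117, 115, 117, 116, 113, 115, 108, 116, 120, 124, 127, 124, 128, 125, 122, 114, 114, 127, 158, 169, 167, 163, 163, 165]
160 [125, 127, 130, 126, 120, 120, 118, 109, 113, 118, 121, 126, 127, 124, 127, 127, 121, 118, 116, 133, 157, 169, 169, 167, 166, 166]
164 [171, 169, 172, 168, 171, 170, 156, 133, 117, 122, 125, 127, 126, 127, 127, 127, 119, 119, 120, 145, 165, 169, 171, 167, 165, 167]
168 [167, 173, 167, 169, 169, 171, 158, 132, 118, 118, 126, 124, 128, 128, 124, 123, 119, 115, 125, 158, 167, 167, 168, 168, 165, 165]
172 [169, 171, 169, 171, 169, 162, 147, 127, 119, 124, 127, 128, 127, 126, 123, 123, 118, 117, 136, 159, 170, 171, 170, 171, 169, 164]
```

Emit:
carry_out --deltas '[0,0,2.3,0.001,-0.002,0.03,-1,0,0,0,0,0,0.035,-1,0,0,0,0,0,0.035,-1,0,0,0,0,0,0.03,-1,0,0,0,0,0,0.03,-1,0,0,0,0,0,0.02,-1,0,0,0,0,0,0.02,-1,0,0,0,0,0,0,-1]'

```text
clock: 4.9
eef_pos: [533.4, -336.3, 30.0]
tool_rot: [3.141, -0.002, 3.033]
force: [0.3, -0.1, -0.5]
width: 85.4
gripper_force: 0.0
```

Emit:
carry_out --deltas '[0,0,0,0,0,0,-0.3,0,0,0,0,0,0,0.1,0,0,0,0,0,0,0.4,0,0,0,0,0,0,0.6,0,0,0,0,0,0,0.8,0,0,0,0,0,0,1,0,0,0,0,0,0,1,0,0,0,0,0,0,1]'

```text
clock: 5.9
eef_pos: [534.5, -336.9, 31.7]
tool_rot: [-3.141, 0.001, 3.033]
force: [-0.4, 0.2, 5.4]
width: 11.4
gripper_force: 58.5
```

Emit:
carry_out --deltas '[0,0,0,0,0,-0.01,1,0,0,0,0,0,-0.02,1,0,0,0,0,0,-0.025,1,0,0,0,0,0,-0.025,1,0,0,6,0,0,0,1,0,0,9,0,0,0,1,0,0,9,0,0,0,1,0,0,9,0,0,0,1,0,0,9,0,0,0,1,0,0,9,0,0,0,1,0,0,9,0,0,0,1,0,0,9,0,0,0,1]'

```text
clock: 7.4
eef_pos: [534.3, -336.2, 112.3]
tool_rot: [3.141, -0.0, 1.824]
force: [-0.5, 0.7, -2.4]
width: 10.9
gripper_force: 58.4
```

Emit:
carry_out --deltas '[0,0,9,0,0,0,1,0,0,7.4,0,0,0,1,0,0,0,0.014,0.004,0,1,0,0,0,0.03,0.009,0,1,0,0,0,0.03,0.009,0,1,0,0,0,0.03,0.009,0,1,0,0,0,0.03,0.009,0,1,0,0,0,0.03,0.009,0,1,0,0,0,0.03,0.009,0,1,0,0,0,0.03,0.009,0,1,0,0,0,0.015,0.004,0,1,0,0,0,0,0,0,1]'

```text
clock: 8.9
eef_pos: [612.1, -97.8, 111.5]
tool_rot: [-3.142, -0.001, 1.546]
force: [0.7, -0.2, -2.4]
width: 11.3
gripper_force: 58.5
```

```bash
python3 - <<'E'
from h import *
s=ctrl.read_state();print({k:np.round(s[k],3) for k in("clock","qpos","eef_pos","tool_rot","force","width")})
c=ctrl.calibration("wrist");im=ctrl.get_image("wrist");np.savez("w2c.npz",**c);np.save("w2.npy",im)
t=ctrl.get_image("side");np.save("s2.npy",t)
a=cv2.resize(im,(400,300));b=cv2.resize(t[100:310,170:310],(400,600),interpolation=cv2.INTER_CUBIC)
cv2.imwrite("pics/w2.png",np.hstack([np.vstack([a,cv2.resize(ctrl.get_image("top")[110:236,140:308],(400,300))]),b])[...,::-1])
E
```

```text
{'clock': np.float64(8.9), 'qpos': array([ 0.218,  0.733, -0.171,  1.707,  0.173,  0.716, -0.065]), 'eef_pos': array([612.087, -97.84 , 111.519]), 'tool_rot': array([-3.142e+00, -1.000e-03,  1.546e+00]), 'force': array([ 0.739, -0.215, -2.435]), 'width': np.float64(11.291)}
```

View pics/w2.png

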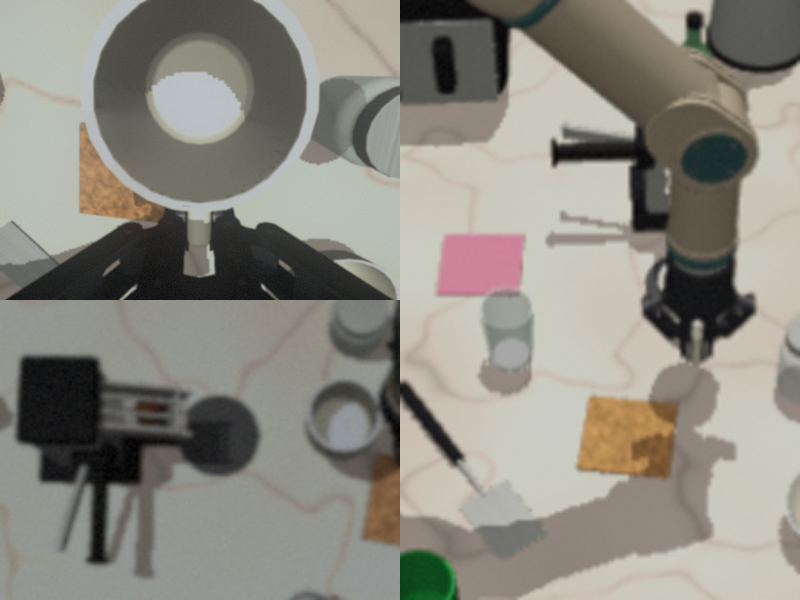

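The mug hangs level in the gripper with its handle towards -y, and the wrist view shows the rim centred at about (257,118) full-size. In the top crop the plate centre is at about (219,135) and the mug is at its right, at (343,117). Next I refine the plate centre.

```bash
python3 - <<'E'
from h import *
c=dict(np.load("w2c.npz"))
s=ctrl.read_state();print("mug axis by wrist",cast("",[(257,118)],[170.],c).round(1),s["eef_pos"].round(1))
for n,f,win in(("top","pics/top0.png",(212,145,255,190)),("side","pics/side0.png",(250,185,290,213))):
    g=cv2.cvtColor(cv2.imread(f),cv2.COLOR_BGR2GRAY);x0,y0,x1,y1=win
    m=(g<115).astype(np.uint8);w=np.zeros_like(m);w[y0:y1,x0:x1]=m[y0:y1,x0:x1]
    w=cv2.morphologyEx(w,cv2.MORPH_OPEN,np.ones((3,3)))
    if n=="top": print("\n".join("".join("#" if v else "." for v in r) for r in w[y0:y1:2,x0:x1]))
    k=max(cv2.findContours(w,cv2.RETR_EXTERNAL,cv2.CHAIN_APPROX_NONE)[0],key=cv2.contourArea)
    P=cast(n,k.reshape(-1,2),[6.]*len(k))[:,:2]
    # free outline: front half of the plate (-y side)
    for lim in(112,100):
        Q=P[(P[:,1]<lim)]
        A=np.c_[2*Q,np.ones(len(Q))];x=np.linalg.lstsq(A,(Q**2).sum(1),rcond=None)[0]
        print(n,lim,len(Q),x[:2].round(1),np.sqrt(x[2]+x[0]**2+x[1]**2).round(1))
E
```

```text
mug axis by wrist [[614.1 -24.9 170. ]] [ 611.3 -101.8  111.3]
...........................................
#####......................................
########.........###.......................
########...#################...............
######..#######################............
#################################..........
###################################........
####################################.......
#####################################......
#####################################......
######################################.....
######################################.....
######################################.....
#####################################......
####################################.......
####################################.......
###################################........
.......##########################..........
.........######################............
.............###############...............
...........................................
...........................................
...........................................
top 112 50 [619.5 113.7] 53.2
top 100 42 [619.6 115.2] 54.4
side 112 34 [617.8 111.8] 49.8
side 100 28 [617.6 113.1] 50.9
```

Emit:
carry_out --deltas '[0,0,0,0,0,0.01,1,0,0,0,0,0,0.017,1,0,0,0,0,0,0.017,1,0,0,0,0,0,0.013,1,0,0,0,0,0,0.009,1,0,0,0,0,0,0,1,0,0,0,0,0,0,1]'

```text
clock: 9.93
eef_pos: [612.5, -99.7, 45.7]
tool_rot: [3.141, 0.0, 1.542]
force: [-0.8, -0.2, -3.6]
width: 11.1
gripper_force: 58.5
```

Emit:
carry_out --deltas '[0,0,0,0.01,0,0.001,1,0,0,0,0.02,0,0,1,0,0,0,0.02,0,0,1,0,0,0,0.02,0,0,1,0,0,0,0.02,0,0,1,0,0,0,0.02,0,0,1,0,0,0,0.016,0,0,1,0,0,0,0.012,0,0,1,0,0,0,0.006,0,0,1,0,0,0,0,0,0,1,0,0,0,0,0,0,1]'

```text
clock: 11.3
eef_pos: [616.1, 43.0, 44.3]
tool_rot: [-3.141, 0.001, 1.541]
force: [0.1, 0.1, -2.7]
width: 11.2
gripper_force: 58.5
```

```bash
python3 - <<'E'
from h import *
for i in range(3):
    s=ctrl.read_state();print({k:np.round(s[k],3).tolist() for k in("clock","eef_pos","tool_rot","force")}); im=ctrl.get_image(["top","side","wrist"][i]); np.save(f"p3_{i}.npy",im)
im=[np.load(f"p3_{i}.npy") for i in range(3)]
a=cv2.resize(im[0][120:220,140:280],(420,300),interpolation=cv2.INTER_CUBIC);b=cv2.resize(im[1][120:220,205:305],(380,380),interpolation=cv2.INTER_CUBIC);w=cv2.resize(im[2],(380,285))
o=np.zeros((600,800,3),np.uint8);o[:300,:420]=a;o[:380,420:]=b;o[310:595,:380]=w;cv2.imwrite("pics/p3.png",o[...,::-1])
E
```

```text
{'clock': 11.3, 'eef_pos': [616.079, 43.01, 44.275], 'tool_rot': [-3.141, 0.001, 1.541], 'force': [0.052, 0.069, -2.717]}
{'clock': 11.35, 'eef_pos': [616.125, 43.012, 44.3], 'tool_rot': [-3.142, 0.001, 1.541], 'force': [0.725, -0.212, -3.357]}
{'clock': 11.4, 'eef_pos': [616.138, 43.11, 44.332], 'tool_rot': [3.142, 0.001, 1.541], 'force': [-0.363, 0.213, -3.355]}
```

View pics/p3.png

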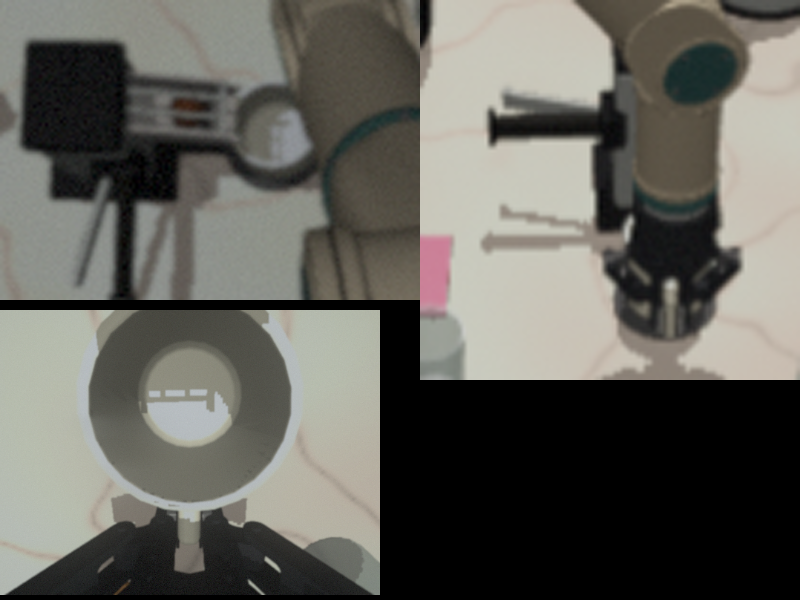

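The mug is under the chute lip with its rim clear of the chute: mug at about (275,135) in the top crop, handle and gripper on the -y side. I lower it now.

Emit:
carry_out --deltas '[0,0,0,0.0012,0,0.002,1,0,0,0,0,0,0.002,1,0,0,0,0,0,0.0015,1,0,0,0,0,0,0.0005,1,0,0,0,0,0,0.0005,1,0,0,0,0,0,0,1]'

```text
clock: 12.2
eef_pos: [616.2, 45.4, 37.9]
tool_rot: [3.142, 0.0, 1.542]
force: [-0.2, 0.6, -2.1]
width: 11.2
gripper_force: 58.6
```

Emit:
carry_out --deltas '[0,0,0,0,0,0.0005,1,0,0,0,0,0,0.0005,1,0,0,0,0,0,0,1]'

```text
clock: 12.58
eef_pos: [616.2, 45.2, 37.7]
tool_rot: [3.141, 0.0, 1.542]
force: [-2.3, -1.9, 4.5]
width: 11.1
gripper_force: 59.7
```

Emit:
carry_out --deltas '[0,0,0,0,0,0,0.6,0,0,0,0,0,0,0.2,0,0,0,0,0,0,-0.2,0,0,0,0,0,0,-0.6,0,0,0,0,0,0,-1,0,0,0,0,0,0,-1,0,0,0,0,0,0,-1]'

```text
clock: 13.45
eef_pos: [616.2, 45.4, 36.8]
tool_rot: [3.141, -0.0, 1.542]
force: [-0.5, 0.3, 0.7]
width: 85.4
gripper_force: 0.0
```

Emit:
carry_out --deltas '[0,0,0,0,0,-0.01,-1,0,0,0,0,0,-0.02,-1,0,0,0,0,0,-0.03,-1,0,0,0,-0.01,0,-0.03,-1,0,0,0,-0.02,0,-0.03,-1,0,0,0,-0.03,0,-0.03,-1,0,0,0,-0.03,0,-0.03,-1,0,0,0,0,0,-0.02,-1,0,0,0,0,0,0,-1]'

```text
clock: 14.58
eef_pos: [614.8, -44.8, 239.9]
tool_rot: [3.136, -0.0, 1.542]
force: [-0.6, -0.2, -1.3]
width: 85.4
gripper_force: 0.0
```

```bash
python3 - <<'E'
from h import *
s=ctrl.read_state();print({k:np.round(s[k],3).tolist() for k in("clock","eef_pos","tool_rot","force","width")})
c=ctrl.calibration("wrist");im=[ctrl.get_image(n) for n in("top","side","wrist")];np.savez("p4.npz",t=im[0],s=im[1],w=im[2],**c)
a=cv2.resize(im[0][120:220,140:280],(420,300),interpolation=cv2.INTER_CUBIC);b=cv2.resize(im[1][120:220,205:305],(380,380),interpolation=cv2.INTER_CUBIC);w=cv2.resize(im[2],(380,285))
o=np.zeros((600,800,3),np.uint8);o[:300,:420]=a;o[:380,420:]=b;o[310:595,:380]=w;cv2.imwrite("pics/p4.png",o[...,::-1])
E
```

```text
{'clock': 14.575, 'eef_pos': [614.839, -44.809, 239.932], 'tool_rot': [3.136, -0.0, 1.542], 'force': [-0.557, -0.177, -1.295], 'width': 85.403}Traceback (most recent call last):
  File "<stdin>", line 3, in <module>
TypeError: numpy.savez() got multiple values for keyword argument 't'
```

```bash
python3 - <<'E'
from h import *
c=ctrl.calibration("wrist");im=[ctrl.get_image(n) for n in("top","side","wrist")];np.savez("p4.npz",top=im[0],side=im[1],w=im[2]);np.savez("p4c.npz",**c)
a=cv2.resize(im[0][120:220,140:280],(420,300),interpolation=cv2.INTER_CUBIC);b=cv2.resize(im[1][120:220,205:305],(380,380),interpolation=cv2.INTER_CUBIC);w=cv2.resize(im[2],(400,300))
o=np.zeros((600,800,3),np.uint8);o[:300,:420]=a;o[:380,420:]=b;o[300:,:400]=w;cv2.imwrite("pics/p4.png",o[...,::-1])
E
```

```text
(no output)
```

View pics/p4.png

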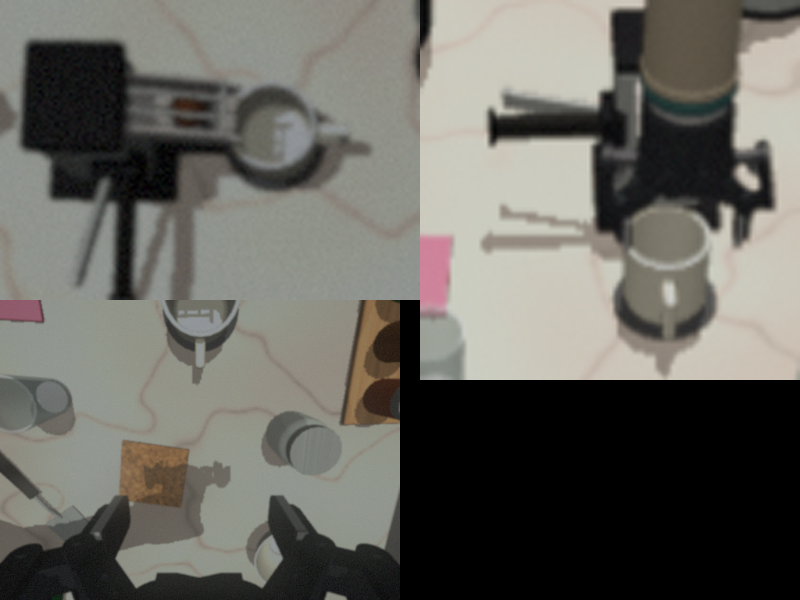

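The mug stands centred on the plate with its handle towards -y, free of the gripper: in the side crop its base spans 627–705 and the plate 615–716. I rotate for the trigger and measure the grip and lever.

Emit:
carry_out --deltas '[0,0,-10,0,0,0,-1,0,0,-10,0,0,0,-1,0,0,-10,0,0,0,-1,0,0,-10,0,0,0,-1,0,0,-10,0,0,0,-1,0,0,-10,0,0,0,-1,0,0,-10,0,0,0,-1,0,0,-10,0,0,0,-1,0,0,-10,0,0,0,-1,0,0,0,0.04,0,0,-1,0,0,0,0.04,0,0,-1,0,0,0,0.04,0,0,-1]'

```text
clock: 16.38
eef_pos: [492.0, -40.9, 236.1]
tool_rot: [3.141, -0.001, 3.114]
force: [-0.4, -0.6, 0.4]
width: 85.6
gripper_force: 0.0
```

Emit:
carry_out --deltas '[0,0,0,0,0.03,0,-1,0,0,0,0,0.03,0,-1,0,0,0,0,0.03,0,-1,0,0,0,0,0.03,0,-1,0,0,0,0,0.03,0,-1,0,0,0,0,0.02,0,-1,0,0,0,0,0,0,-1]'

```text
clock: 17.25
eef_pos: [498.0, 130.6, 236.5]
tool_rot: [3.141, -0.001, 3.117]
force: [0.6, -0.1, 0.5]
width: 85.4
gripper_force: 0.0
```

```bash
python3 - <<'E'
from h import *
s=ctrl.read_state();print({k:np.round(s[k],3).tolist() for k in("clock","eef_pos","tool_rot","force","qpos")})
A=lambda x,y:((x+.5)/3.3333-.5+140,(y+.5)/3.3333-.5+120)
print("grip top",cast("top",[A(139,250),A(138,300)],[139.]*2).round(1).tolist())
print("lever top",cast("top",[A(103,260),A(88,315)],[136.]*2).round(1).tolist())
c=ctrl.calibration("wrist");im=ctrl.get_image("wrist");np.save("w5.npy",im);np.savez("w5c.npz",**c);cv2.imwrite("pics/w5.png",im[...,::-1])
E
```

```text
{'clock': 17.25, 'eef_pos': [497.986, 130.558, 236.47], 'tool_rot': [3.141, -0.001, 3.117], 'force': [0.563, -0.067, 0.525], 'qpos': [0.125, 0.491, -0.634, 1.872, 0.364, 0.897, 0.862]}
grip top [[520.7, 238.8, 139.0], [480.6, 238.8, 139.0]]
lever top [[513.0, 268.2, 136.0], [468.7, 279.3, 136.0]]
```

View pics/w5.png

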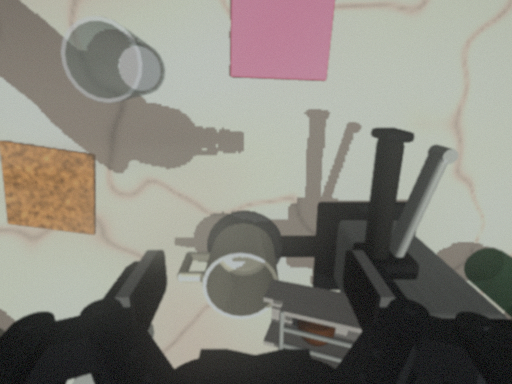

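The wrist view shows the knob at (392,133), the grip running down to (380,255), the lever from its tip (443,153) to (402,252), and the mug standing under the chute at (240,280).

```bash
python3 - <<'E'
from h import *
c=dict(np.load("w5c.npz"));im=np.load("w5.npy");g=cv2.cvtColor(im,cv2.COLOR_RGB2GRAY)
for r in(160,180,200):print(r,g[r,364:450].tolist())
print(cast("",[(374,180),(401,180),(392,133)],[139.,139.,143.],c).round(1).tolist())
print(cast("",[(443,150)],[136.],c).round(1).tolist())
E
```

```text
160 [189, 188, 187, 189, 186, 190, 189, 184, 184, 170, 135, 87, 59, 54, 54, 53, 56, 58, 52, 55, 57, 58, 57, 58, 51, 63, 59, 58, 57, 60, 61, 60, 60, 61, 59, 58, 61, 84, 134, 175, 189, 187, 186, 185, 190, 186, 191, 188, 187, 187, 188, 189, 189, 188, 187, 183, 186, 186, 187, 183, 169, 132, 96, 77, 74, 78, 70, 72, 73, 77, 76, 73, 72, 78, 85, 94, 105, 113, 128, 142, 166, 173, 171, 171, 166, 162]
180 [185, 188, 187, 187, 187, 186, 182, 153, 107, 66, 52, 53, 51, 58, 52, 50, 54, 58, 56, 53, 55, 56, 55, 59, 58, 59, 58, 58, 57, 61, 56, 60, 57, 64, 89, 136, 172, 185, 188, 186, 183, 185, 184, 187, 188, 188, 186, 186, 184, 184, 184, 170, 138, 93, 70, 71, 72, 72, 69, 68, 72, 73, 74, 75, 81, 88, 102, 116, 131, 143, 152, 163, 165, 162, 161, 169, 180, 186, 187, 184, 188, 188, 185, 187, 190, 188]
200 [153, 154, 155, 157, 145, 121, 78, 50, 47, 49, 45, 45, 50, 44, 46, 49, 54, 44, 54, 52, 50, 53, 56, 54, 50, 56, 54, 58, 52, 55, 52, 68, 97, 121, 131, 133, 132, 134, 131, 130, 129, 130, 120, 109, 83, 73, 66, 67, 71, 70, 67, 70, 74, 72, 75, 75, 90, 104, 115, 132, 144, 151, 161, 158, 159, 159, 171, 182, 186, 188, 187, 187, 190, 187, 187, 186, 190, 190, 189, 188, 186, 188, 187, 188, 190, 186]
[[488.3, 227.2, 139.0], [488.8, 248.7, 139.0], [450.5, 235.4, 143.0]]
[[465.9, 279.7, 136.0]]
```

Emit:
carry_out --deltas '[0,0,0,0.009,0.02,0,-1,0,0,0,0,0.03,0,-1,0,0,0,0,0.03,0,-1,0,0,0,0,0.022,0,-1,0,0,0,0,0.014,0,-1,0,0,0,0,0,0,-1,0,0,0,0,0,0,-1]'

```text
clock: 18.18
eef_pos: [493.0, 243.3, 236.6]
tool_rot: [-3.14, -0.0, 3.112]
force: [0.5, -0.0, 0.0]
width: 85.1
gripper_force: 0.0
```

Emit:
carry_out --deltas '[0,0,0,0,0.003,0.02,-1,0,0,0,0,0,0.03,-1,0,0,0,0,0,0.03,-1,0,0,0,0,0,0.025,-1,0,0,0,0,0,0.015,-1,0,0,0,0,0,0.01,-1,0,0,0,0,0,0,-1]'

```text
clock: 19.05
eef_pos: [492.9, 247.7, 106.7]
tool_rot: [-3.141, -0.0, 3.113]
force: [-0.6, 0.1, 0.3]
width: 85.6
gripper_force: 0.0
```

Emit:
carry_out --deltas '[0,0,0,0,0,0,-0.6,0,0,0,0,-0.001,0,-0.3,0,0,0,0,-0.001,0,0,0,0,0,0,0,0,0.2,0,0,0,0,0,0,0.3,0,0,0,0,0,0,0.36,0,0,0,0,0,0,0.4,0,0,0,0,0,0,0.4]'

```text
clock: 20.05
eef_pos: [493.4, 247.5, 108.5]
tool_rot: [3.139, 0.003, 3.115]
force: [-1.6, 2.4, 8.3]
width: 26.1
gripper_force: 25.4
```

Emit:
carry_out --deltas '[0,0,0,0,0,0,0.5,0,0,0,0,0,0,0.5,0,0,0,0,0,0,0.5,0,0,0,0,0,0,0.5,0,0,0,0,0,0,0.5,0,0,0,0,0,0,0.5]'

```text
clock: 20.8
eef_pos: [493.4, 247.1, 108.6]
tool_rot: [3.14, 0.003, 3.116]
force: [-1.6, 1.3, 10.0]
width: 25.1
gripper_force: 59.4
```

```bash
python3 - <<'E'
from h import *
t=ctrl.get_image("top");s=ctrl.get_image("side");old=cv2.imread("pics/top0.png")[...,::-1]
b=lambda im:(cv2.inRange(cv2.cvtColor(np.ascontiguousarray(im),cv2.COLOR_RGB2HSV),(3,120,30),(20,255,200)))
for n,im in(("old",old),("new",t)):
    p=np.argwhere(b(im)[120:200,170:260]);print(n,len(p),(p.mean(0)[::-1]+[170,120]) if len(p) else None)
np.save("t6.npy",t);np.save("s6.npy",s)
E
```

```text
old 22 [201.90909091 155.72727273]
new 50 [233.86 164.84]
```

The ball moved from (202,156) in the chute to (234,165), inside the mug. I release the trigger and rise.

Emit:
carry_out --deltas '[0,0,0,0,0,0,0.3,0,0,0,0,0,0,0,0,0,0,0,0,0,-0.3,0,0,0,0,0,0,-0.6,0,0,0,0,0,0,-1,0,0,0,0,0,0,-1,0,0,0,0,0,-0.01,-1,0,0,0,0,0,-0.03,-1,0,0,0,0,0,-0.03,-1,0,0,0,0,0,-0.03,-1,0,0,0,0,0,-0.03,-1,0,0,0,0,0,0,-1]'

```text
clock: 22.4
eef_pos: [493.8, 246.6, 239.6]
tool_rot: [3.14, 0.004, 3.113]
force: [-0.5, -0.7, -0.3]
width: 85.2
gripper_force: 0.0
```

Emit:
carry_out --deltas '[0,0,0,0,-0.02,0,-1,0,0,0,0,-0.03,0,-1,0,0,0,0,-0.04,0,-1,0,0,0,0,-0.04,0,-1,0,0,0,0,-0.04,0,-1,0,0,0,0,-0.04,0,-1,0,0,0,0,-0.04,0,-1,0,0,0,0,-0.04,0,-1,0,0,10,0,0,0,-1,0,0,10,0,0,0,-1,0,0,10,0,0,0,-1,0,0,10,0,0,0,-1]'

```text
clock: 23.9
eef_pos: [483.5, -44.2, 236.1]
tool_rot: [-3.14, -0.002, 2.409]
force: [1.4, -0.2, -0.2]
width: 85.5
gripper_force: 0.0
```

Emit:
carry_out --deltas '[0,0,10,0,0,0,-1,0,0,10,0,0,0,-1,0,0,10,0,0,0,-1,0,0,10,0,0,0,-1,0,0,10,0,0,0,-1,0,0,0,0,0.03,0,-1,0,0,0,0,0.04,0,-1,0,0,0,0,0.03,0,-1,0,0,0,0,0.02,0,-1,0,0,0,0,0,0,-1,0,0,0,0,0,0,-1]'

```text
clock: 25.28
eef_pos: [603.0, -47.4, 236.2]
tool_rot: [-3.139, 0.0, 1.542]
force: [0.1, -0.0, 0.9]
width: 85.8
gripper_force: 0.0
```

```bash
python3 - <<'E'
from h import *
s=ctrl.read_state();print({k:np.round(s[k],3).tolist() for k in("clock","eef_pos","tool_rot","force","width")})
c=ctrl.calibration("wrist");im=ctrl.get_image("wrist");t=ctrl.get_image("top")
np.save("w7.npy",im);np.savez("w7c.npz",**c)
o=np.zeros((384,800,3),np.uint8);o[:,:512]=im;o[:288,512:]=cv2.resize(t[120:220,150:250],(288,288),interpolation=cv2.INTER_CUBIC);cv2.imwrite("pics/w7.png",o[...,::-1])
E
```

```text
{'clock': 25.275, 'eef_pos': [602.976, -47.361, 236.164], 'tool_rot': [-3.139, 0.0, 1.542], 'force': [0.141, -0.041, 0.874], 'width': 85.769}
```

View pics/w7.png

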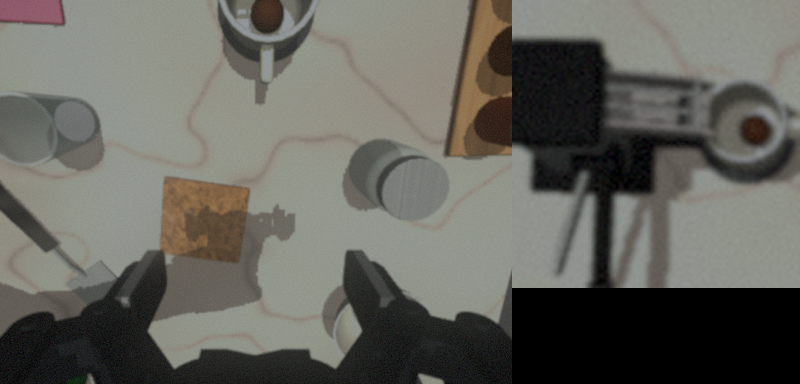

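The ball is in the mug at (267,14), the handle tip is at (267,80), the trigger has sprung back out, and the coaster corners are (165,177), (249,187), (239,263) and (161,253).

Emit:
carry_out --deltas '[0,0,0,0.02,0.003,0,-1,0,0,0,0.03,0.0035,0,-1,0,0,0,0.03,0.004,0,-1,0,0,0,0.013,0,0,-1,0,0,0,0,0,0.03,-1,0,0,0,0,0,0.03,-1,0,0,0,0,0,0.03,-1,0,0,0,0,0,0,-1,0,0,0,0,0,0,-1]'

```text
clock: 26.5
eef_pos: [618.3, 45.5, 147.9]
tool_rot: [3.14, -0.0, 1.542]
force: [0.2, -0.3, -0.5]
width: 85.3
gripper_force: 0.0
```

```bash
python3 - <<'E'
from h import *
c=dict(np.load("w7c.npz"))
print("handle",cast("",[(267,81),(267,70)],[81.]*2,c).round(1).tolist())
co=cast("",[(165,177),(249,187),(239,263),(161,253)],[6.]*4,c);print("coaster",co.mean(0).round(1))
s=ctrl.read_state();print(s["eef_pos"],s["tool_rot"])
E
```

```text
handle [[616.1, 40.5, 81.0], [616.2, 49.7, 81.0]]
coaster [ 533.1 -129.     6. ]
[618.30146908  45.46868118 147.93787114] [ 3.14003949e+00 -1.41262692e-04  1.54226049e+00]
```

Emit:
carry_out --deltas '[0,0,0,0,-0.002,0.02,-1,0,0,0,0,0,0.03,-1,0,0,0,0,0,0.025,-1,0,0,0,0,0,0.02,-1,0,0,0,0,0,0.01,-1,0,0,0,0,0,0.005,-1,0,0,0,0,0,0,-1,0,0,0,0,0,0,-1]'

```text
clock: 27.5
eef_pos: [616.2, 45.5, 37.5]
tool_rot: [3.14, -0.0, 1.542]
force: [0.8, -0.0, 0.1]
width: 85.4
gripper_force: 0.0
```

Emit:
carry_out --deltas '[0,0,0,0,0,0,-0.3,0,0,0,0,0,0,0.1,0,0,0,0,0,0,0.4,0,0,0,0,0,0,0.6,0,0,0,0,0,0,0.75,0,0,0,0,0,0,0.9,0,0,0,0,0,0,1,0,0,0,0,0,0,1,0,0,0,0,0,0,1]'

```text
clock: 28.62
eef_pos: [615.8, 45.4, 36.9]
tool_rot: [3.141, -0.0, 1.542]
force: [0.7, -0.0, 1.0]
width: 10.7
gripper_force: 58.3
```

Emit:
carry_out --deltas '[0,0,0,0,0,-0.002,1,0,0,0,0,0,-0.003,1,0,0,0,0,0,-0.002,1,0,0,0,-0.005,0,0,1,0,0,0,-0.01,0,0,1,0,0,0,-0.015,0,0,1,0,0,0,-0.018,0,0,1,0,0,0,-0.02,0,0,1,0,0,0,-0.02,0,0,1,0,0,0,-0.02,0,0,1,0,0,0,-0.018,0,-0.003,1,0,0,0,-0.014,0,-0.008,1]'

```text
clock: 30.12
eef_pos: [611.3, -96.0, 54.9]
tool_rot: [-3.141, 0.0, 1.542]
force: [0.5, -1.0, -2.6]
width: 11.2
gripper_force: 58.3
```

Emit:
carry_out --deltas '[0,0,0,-0.01,-0.002,-0.01,1,0,0,0,-0.008,-0.006,-0.01,1,0,0,0,-0.01,-0.01,-0.006,1,0,0,0,-0.013,-0.013,-0.003,1,0,0,0,-0.013,-0.013,0,1,0,0,0,-0.013,-0.012,0,1,0,0,0,-0.013,-0.01,0,1,0,0,0,-0.01,-0.008,0,1,0,0,0,-0.006,-0.003,0,1,0,0,0,-0.002,0,0,1,0,0,0,0,0,0,1,0,0,0,0,0,0,1]'

```text
clock: 31.62
eef_pos: [532.4, -189.6, 83.8]
tool_rot: [3.141, -0.0, 1.543]
force: [-0.4, -1.5, -3.1]
width: 11.2
gripper_force: 58.4
```

Emit:
carry_out --deltas '[0,0,0,-0.003,-0.0007,0.005,1,0,0,0,-0.003,-0.001,0.01,1,0,0,0,-0.002,0,0.01,1,0,0,0,0,0,0.008,1,0,0,0,0,0,0.005,1,0,0,0,0,0,0.003,1,0,0,0,0,0,0.002,1,0,0,0,0,0,0,1,0,0,0,0,0,0,1]'

```text
clock: 32.75
eef_pos: [530.1, -198.3, 41.0]
tool_rot: [3.141, 0.0, 1.542]
force: [0.5, 0.0, -3.2]
width: 10.6
gripper_force: 58.4
```

```bash
python3 - <<'E'
from h import *
s=ctrl.read_state();print({k:np.round(s[k],3).tolist() for k in("clock","eef_pos","tool_rot","force")})
im=[ctrl.get_image(n) for n in("top","side","wrist")]
a=cv2.resize(im[0][150:250,260:380],(360,300),interpolation=cv2.INTER_CUBIC);b=cv2.resize(im[1][200:300,200:310],(440,400),interpolation=cv2.INTER_CUBIC);w=cv2.resize(im[2],(360,270))
o=np.zeros((570,800,3),np.uint8);o[:300,:360]=a;o[:400,360:]=b;o[300:,:360]=w;cv2.imwrite("pics/p8.png",o[...,::-1])
E
```

```text
{'clock': 32.75, 'eef_pos': [530.145, -198.286, 41.048], 'tool_rot': [3.141, 0.0, 1.542], 'force': [0.452, 0.013, -3.198]}
```

View pics/p8.png

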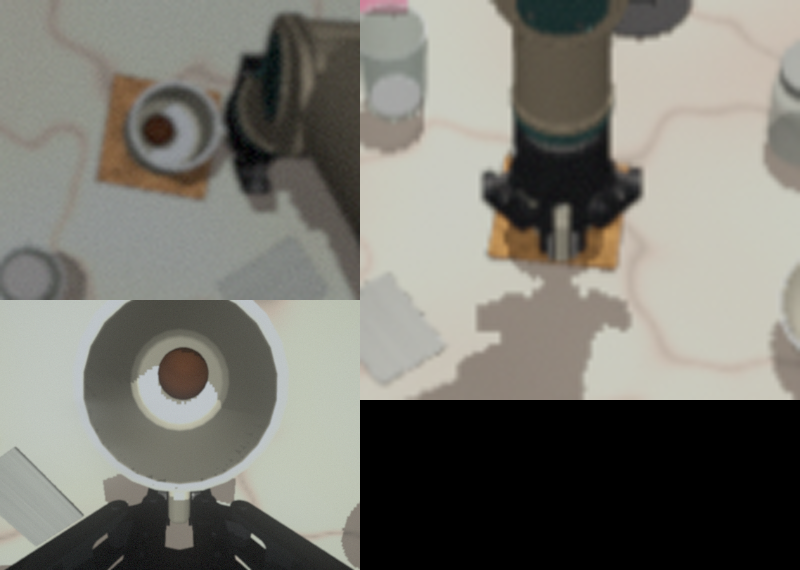

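The mug, ball inside, hangs a few mm above the coaster and centred: rim at (174,128) in the top crop, over the coaster with the parallax expected at that height. I set it down in small steps.

Emit:
carry_out --deltas '[0,0,0,0,0,0.0015,1,0,0,0,0,0,0.001,1,0,0,0,0,0,0.0007,1,0,0,0,0,0,0.0005,1,0,0,0,0,0,0,1]'

```text
clock: 33.52
eef_pos: [530.0, -198.2, 37.1]
tool_rot: [-3.142, -0.0, 1.542]
force: [-1.1, 0.2, -3.2]
width: 10.9
gripper_force: 58.5
```

```bash
python3 - <<'E'
from h import *
print(cast("top",[(317.7,192.3)],[99.]))
s=ctrl.read_state();print(s["eef_pos"],s["force"])
E
```

```text
[[ 531.22860202 -131.24395811   99.        ]]
[ 529.98378265 -198.23629907   37.14881837] [-1.05033112  0.23428102 -3.18440185]
```

Emit:
carry_out --deltas '[0,0,0,0,0,0.0005,1,0,0,0,0,0,0.0004,1,0,0,0,0,0,0,1]'

```text
clock: 33.9
eef_pos: [530.0, -198.4, 36.8]
tool_rot: [3.141, 0.0, 1.542]
force: [-2.4, 0.0, 4.8]
width: 11.3
gripper_force: 59.5
```

Contact is made (force reversed to +4.8 N). I release, retreat straight up and then away.

Emit:
carry_out --deltas '[0,0,0,0,0,0,0.6,0,0,0,0,0,0,0.2,0,0,0,0,0,0,-0.2,0,0,0,0,0,0,-0.6,0,0,0,0,0,0,-1,0,0,0,0,0,0,-1,0,0,0,0,0,0,-1]'

```text
clock: 34.78
eef_pos: [530.0, -198.3, 36.2]
tool_rot: [-3.142, -0.0, 1.542]
force: [-0.1, -0.4, -0.2]
width: 85.3
gripper_force: 0.0
```

Emit:
carry_out --deltas '[0,0,0,0,0,-0.01,-1,0,0,0,0,0,-0.02,-1,0,0,0,0,0,-0.03,-1,0,0,0,0,0,-0.03,-1,0,0,0,-0.01,0,-0.03,-1,0,0,0,-0.03,0,-0.03,-1,0,0,0,-0.03,0,-0.03,-1,0,0,0,-0.02,0,-0.01,-1,0,0,0,0,0,0,-1,0,0,0,0,0,0,-1]'

```text
clock: 36.02
eef_pos: [526.9, -286.3, 224.9]
tool_rot: [-3.139, -0.002, 1.544]
force: [0.2, 0.7, 1.1]
width: 85.7
gripper_force: 0.0
```

```bash
python3 - <<'E'
from h import *
s=ctrl.read_state();print({k:np.round(s[k],3).tolist() for k in("clock","eef_pos","force","width")})
t=ctrl.get_image("top");g=cv2.GaussianBlur(cv2.cvtColor(t,cv2.COLOR_RGB2GRAY),(3,3),0)[165:220,285:345]
C=cv2.HoughCircles(g,cv2.HOUGH_GRADIENT,1,40,param1=60,param2=8,minRadius=12,maxRadius=18);print(C)
if C is not None: print("mug",cast("top",[C[0,0,:2]+[285,165]],[96.]).round(1))
hsv=cv2.cvtColor(t,cv2.COLOR_RGB2HSV);m=cv2.inRange(hsv,(3,120,20),(20,255,110))[180:205,302:328];p=np.argwhere(m);print("dark brown px",len(p),p.mean(0)[::-1]+[302,180] if len(p) else 0)
E
```

```text
{'clock': 36.025, 'eef_pos': [526.869, -286.276, 224.903], 'force': [0.168, 0.651, 1.072], 'width': 85.722}
[[[32.5 26.5 13. ]]]
mug [[ 533.8 -131.2   96. ]]
dark brown px 56 [311.75       193.57142857]
```

The mug is at about (533,-131), within 2 mm of the coaster centre, with the ball in it and the gripper clear.

```bash
python3 -c "
from cell import ctrl
print(ctrl.finish_job())"
```

```text
the job is handed in; nothing more can be done
None
```

The mug, with the coffee ball in it, stands within about 2 mm of the cork coaster's centre; the trigger was squeezed home and has sprung back, the gripper is clear, and the job was handed in at about 36 s.

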